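# Bring the raking-light lamp to the bowl

### The job

The embossed bowl is next to be inspected under raking light. With a fingertip, gently push the lamp carriage along its rail until it clicks into the stop facing the bowl, then press the switch on top of the carriage fully down and let it come back up. Push on the carriage and not on its lamp head, whose aim is set, and do not pick up or shift the silver or anything else on the bench.

Things in the scene. Friction and masses are not known exactly. Their poses are not given: they have to be found in the camera images.
- board: Fixed grey board, 360 mm (x) by 560 mm (y), 15 mm thick; origin at the centre of its underside, z up. An aluminium rail (40 mm wide, top 40 mm above the bench) runs along y at x = -115 mm, with end stops 51 mm high, 12 mm long at y = +-262 mm. Facing each rail notch, at x = +70 mm, is a round felt stand for a piece of silver; a white line leads from notch to stand.
- notch_a (a point): First stop: middle of a V notch (11 mm wide, 5.7 mm deep) across the rail's top face at board y = -150 mm, 40 mm above the bench. Axes as the board's.
- notch_b (a point): Second stop: the same V notch at board y = 0. Axes as the board's.
- notch_c (a point): Third stop: the same V notch at board y = +150 mm. Axes as the board's.
- rail_slide (a joint): Carriage position along the rail in m (board y of its middle), -0.205 to 0.205; it starts between the notches at -0.150 and 0. Sliding takes about 2 N. Within about 4 mm of a notch the carriage is drawn into its middle: the push falls to nothing, then rises to 6 to 10 N, which takes the carriage out again, so it can be pushed on through a notch to the next.
- plunger (a joint): Drop in m of the spring plunger under the carriage that makes the stop: 0 riding on the rail's top, 0.004 to 0.005 down in a notch. Its brass stem end shows on top of the carriage.
- lamp_carriage: Black block on the rail, about 0.7 kg with its lamp, free only to slide along board y: 96 mm long (y), 86 mm across (x from -51 to +35 mm of the origin), from 42 to 75 mm above the bench. It is pushed on its flat end faces, y = +-48 mm. Origin on the rail's centre line at the block's underside, midway along; axes as the board's.
- carriage_top (a point): Middle of the carriage block's top face, 75 mm above the bench. Axes as the board's.
- lamp_head: Finned LED spot lamp, a lying cylinder 44 mm across, fixed to the far side (+x) of the carriage and aimed at the stands: 31 to 91 mm beyond the carriage's origin, at its middle, 46 to 90 mm above the bench. Its origin is the carriage's. Not to be pushed, bumped or squeezed.
- switch (a joint): Travel of the switch in m: 0 up, 0.006 fully down. Spring-loaded: starts to move at 1.5 N, fully down at 5 N, comes back by itself.
- switch_top (a point): Middle of the switch's top face: a plain grey round push button 22 mm across in a metal collar 38 mm across, on the carriage's top, 26 mm to the robot's side of the rail's centre line, at the carriage's middle. Its top, when up, is 97 mm above the bench.
- bowl: The embossed bowl: the widest piece of silver, 126 mm across (139 mm over the row of round bosses about its belly) and 66 mm high; loose, 0.4 kg, standing on one of the three felt stands (within 10 mm of its middle). Origin at the centre of its foot.
- goblet: Silver goblet 64 mm across, 106 mm high, on a stem, loose on another felt stand. Origin at the centre of its foot.
- salt_dish: Small plain silver dish 72 mm across, 30 mm high, loose on the remaining felt stand. Origin at the centre of its underside.
- solvent: Amber glass bottle with black cap, 60 mm across, 135 mm high, loose on the bench to the right. Origin at the centre of its underside.
- swab_jar: Glass jar 62 mm across, 75 mm high, with cotton swabs standing out to 135 mm, loose on the bench to the right. Origin at the centre of its underside.
- blower: Black rubber air blower 64 mm across, 95 mm high, loose on the bench to the left. Origin at the centre of its underside.
- brush: Brush about 190 mm long lying on the bench to the left. Origin at its underside.
- loupe: Folding hand lens, 84 mm long, 18 mm high, lying on the bench to the right of the robot's base, nearer than the board. Origin under the centre of its round lens.
Not all that is in view belongs to the job. What is shaped like the goblet but turquoise or yellow is not meant.

How it is judged (in metres and radians):
On the way, in this order (a step that is already met when the one before it is completed fails the run):
1. the lamp carriage sits in the stop facing the bowl, its plunger dropped in (((y of bowl in the frame of board between -0.19 and -0.11 m and value of joint rail_slide between -0.153 and -0.147 m) or (y of bowl in the frame of board between -0.04 and 0.04 m and value of joint rail_slide between -0.003 and 0.003 m) or (y of bowl in the frame of board between 0.11 and 0.19 m and value of joint rail_slide between 0.147 and 0.153 m)) and value of joint plunger above 0.0025 m), for 0.2 s.
2. the switch is pressed down with the carriage in that stop (value of joint switch above 0.0042 m and ((y of bowl in the frame of board between -0.19 and -0.11 m and value of joint rail_slide between -0.154 and -0.146 m) or (y of bowl in the frame of board between -0.04 and 0.04 m and value of joint rail_slide between -0.004 and 0.004 m) or (y of bowl in the frame of board between 0.11 and 0.19 m and value of joint rail_slide between 0.146 and 0.154 m)) and value of joint plunger above 0.0025 m), for 0.02 s.
At the end, for the whole second after the job is handed in: The lamp carriage rests within 2.5 mm of the notch facing the bowl with its plunger dropped at least 2.5 mm into it, the switch is back up (within 1.2 mm), and the bowl stands upright within 12 mm of where it was, the goblet and dish upright (((y of bowl in the frame of board between -0.19 and -0.11 m and value of joint rail_slide between -0.1525 and -0.1475 m) or (y of bowl in the frame of board between -0.04 and 0.04 m and value of joint rail_slide between -0.0025 and 0.0025 m) or (y of bowl in the frame of board between 0.11 and 0.19 m and value of joint rail_slide between 0.1475 and 0.1525 m)) and value of joint plunger above 0.0025 m and velocity of joint rail_slide between -0.003 and 0.003 m/s and value of joint switch below 0.0012 m and distance of bowl from where it was at the start of the episode below 0.012 m and angle between each of bowl, goblet, salt_dish's own z axis and vertical below 0.1 rad); the robot touches nothing.
It fails at once if the bowl, goblet or dish is picked up or shifted by more than 12 mm (distance of any of bowl, goblet, salt_dish from where it was at the start of the episode above 0.012 m).
It fails at once if another loose thing on the bench is shifted by more than 20 mm (distance of any of solvent, swab_jar, blower, brush, loupe from where it was at the start of the episode above 0.02 m).
It fails at once if the lamp head is pushed, bumped or squeezed (over 6 N) (contact force between any of the fingers, the arm and lamp_head above 6 N).
It fails at once if the carriage is rammed or gripped (over 40 N from the fingers) (contact force between the fingers and lamp_carriage above 40 N).
It also fails if it takes over 61 s, if anything falls off the work surface, if the arm or the gripper's body presses on something with over 40 N, if the wrist force passes 120 N, or if a joint passes its speed limit or range.

### The arm

A 6-joint arm with a two-finger parallel gripper is mounted at the origin on the work surface. World frame = base frame: x ahead of the robot, y to its left, z up, the work surface at z = 0. Lengths are in mm, angles in rad, forces in N, time in s.
With the tool pointing down it reaches from about 350 to 875 mm from the base axis. Payload 4.2 kg.
Tool frame: the origin (TCP) lies between the finger pads; the fingertips stand 11 mm ahead of it and the grasp point (between the pads) lies 8 mm behind it; z points along the fingers, y is the direction in which the jaws open and shut (so a half turn about z gives the same grasp; the last joint's range is limited). The gripper opens to 85 mm and grips with 20 to 120 N. Pads are 22 mm wide; open, the fingers measure 114 mm over their backs; the gripper's body (76 mm by 85 mm) begins 54 mm behind the grasp point. The pads swing forward as they close: fully open they stand 13 mm farther back than shut.
Start: joints at [1.437, 0.385, 0.008, 0, -1.194, -0.259], TCP at [239.202, 577.392, 212.712] pointing down, gripper open.
Joint ranges: [-3.14, 3.14], [-1.21, 2.06], [-1.07, 1.41], [-3.16, 2.05], [-2.99, -0.16], [-3.1, 3.1]. Speed limits (rad/s): [2.79, 2.79, 3.14, 3.14, 3.14, 3.14].

### API

Orientations are given as a unit quaternion [x, y, z, w].
In Python, from bench import * gives the robot as it stands.
- The arm moves only by the tool servo_tool, never from a script. Its argument "rows" is a list of rows, each a list of 7 numbers: the opening, from 0 (shut) to 1 (fully open), then the shift along the tool's x, y, z in cm, then the turn, a rotation vector about the tool's x, y, z in degrees. A call has 1 to 12 rows; each row shifts and turns the commanded pose from where the row before left it, along the tool's axes as they then stand; what a row does not reach is not made up. A row lasts 1/10 s, in which the tool goes at most 50 mm and 8.59 degrees, less where a joint would pass 70% of its speed; a pose out of reach is approached as far as the arm can. A call is refused whole if a number of a shift passes 5 or a number of a turn 8.59, either way. A call with a gripper value outside its range is refused whole. The fingers move at their own pace and stop on an object; the grip force is fixed at half the most. Time passes only in rows, so rows that do not move let the fingers close. It gives the time, the measured TCP pose, the force and the opening at its end, in the units of the state.
- read_state(): the state, without advancing time (a new reading comes with each control period).
- get_image(name): name is "scene" or "top" or "wrist"; returns a dict with "image" (480x640x3 uint8, red, green, blue), "mtx" (3x3 intrinsics, pixels), "k1" (the pictures are not rectified: a ray, as slopes to the right and down, at radius r is drawn at 1 + k1 r^2 times it, then the intrinsics apply), "extrinsics" (4x4, takes a point from camera to world coordinates). Camera axes: x right, y up, looking along -z (the intrinsics and any distortion apply to the point x, -y, -z); pixel columns grow to the right and rows downward; lengths in mm; the calibration is good to about 2 mm. A picture is of the moment at which its call begins. There is no depth.
- job_done(): hands the job in, once; it reports no verdict.
The state is a dict: "clock": time; "joints": joint angles; "joint_vel": joint speeds; "joint_efforts": joint torques, N m; "position": TCP position; "ee_rot": TCP orientation; "contact_force": force on the tool from outside, world axes, zero at the start; "wrist_torque": the same for the moment, N m; "gripper_width": finger opening in mm.
Only numpy, scipy, OpenCV 4.12 (cv2) and the standard library are available. Lean on these libraries where they do the work, as an engineer would, in place of code of your own. Each camera call takes 0.05 s, during which the arm holds its last target. There are 200 camera calls.

## Working session

There is one attempt and no reset: what is moved stays moved. The work goes in short steps, Python scripts to look and compute and a tool call to move; the robot and the scene stay as the last step left them, time stands still between calls to the robot, and variables do not carry over. Pictures are saved under pics/ and viewed, about 8 in all and at most 12, crops included, and the job is handed in when it is done.

Besides the shell and the picture viewer there is one more tool, called after "Emit:" as name(argument=value, ...), one argument or row to a line, values as JSON. servo_tool: Moves the arm, as the interface text tells. Its arguments: {"type":"object","properties":{"rows":{"type":"array","items":{"type":"array","items":{"type":"number"}}}},"required":["rows"]}

```bash
mkdir -p pics; python3 - <<'E'
from bench import *
import cv2,numpy as np
for n in("scene","top"):
    d=get_image(n);cv2.imwrite(f"pics/{n}0.png",d["image"][:,:,::-1]);print(n,d["mtx"].tolist(),d["k1"],np.round(d["extrinsics"],4).tolist())
s=read_state();print(s)
E
```

```text
scene [[578.0802605179141, 0.0, 318.26479946995175], [0.0, 578.0802605179141, 237.61979896796583], [0.0, 0.0, 1.0]] -0.009215012405319158 [[0.8564, -0.3497, 0.38, 1064.5747], [0.5164, 0.5791, -0.6308, -863.7515], [0.0005, 0.7364, 0.6765, 994.7928], [0.0, 0.0, 0.0, 1.0]]
top [[469.1217287870595, 0.0, 318.72774989767015], [0.0, 469.1217287870595, 238.3203323192784], [0.0, 0.0, 1.0]] -0.01741727834574858 [[-0.0118, 0.9914, -0.1301, 400.4661], [-0.9999, -0.0121, -0.0016, 1.1856], [-0.0032, 0.13, 0.9915, 1171.5472], [0.0, 0.0, 0.0, 1.0]]
{'clock': 0.1, 'joints': array([ 1.43657135e+00,  3.85489799e-01,  6.79367460e-03, -4.20803521e-04,
       -1.19403063e+00, -2.58589531e-01]), 'joint_vel': array([-8.97588360e-05, -1.97356488e-03,  2.77577921e-03,  1.68061099e-03,
        1.57692231e-03,  4.26671439e-04]), 'joint_efforts': array([-6.36994628e-04, -3.93316770e+01,  1.88931870e+01,  4.19807017e+00,
       -2.59033899e-03,  2.42867273e-06]), 'position': array([239.02700447, 576.8905128 , 211.7392138 ]), 'ee_rot': array([ 9.80758397e-01, -1.95222940e-01, -1.35210651e-04,  9.75503200e-04]), 'contact_force': array([0.76708055, 0.16095954, 0.04474815]), 'wrist_torque': array([ 0.00672344, -0.02093664, -0.03419256]), 'gripper_width': 85.32552611505554}
```

View pics/top0.png

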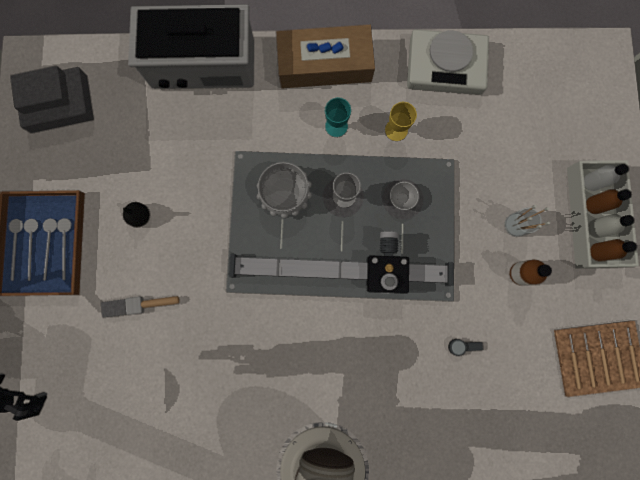

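View pics/scene0.png

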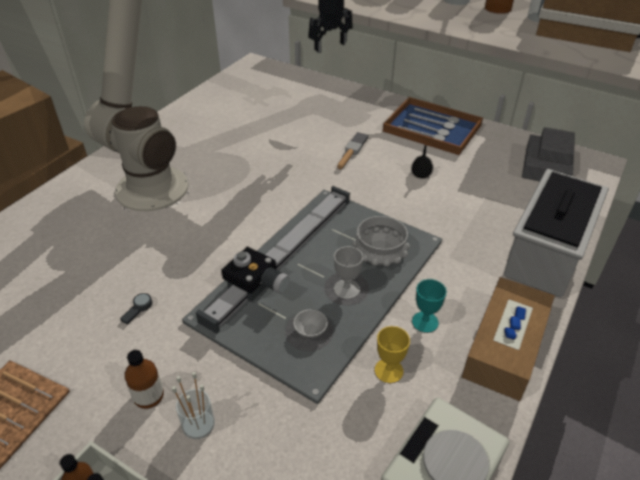

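Candidates for the bowl in the top view are the wide bossed piece (283,188), the goblet (346,187) and the small dish (404,195). The turquoise (337,115) and yellow (402,120) goblets are decoys. By its width and bosses, the bowl is at (283,188), facing the leftmost notch (c). The carriage is at (388,273), with the switch at about (389,283). I'll check this in a crop and measure.

```bash
cat > h.py <<'E'
from bench import *
import cv2,numpy as np
def p2w(d,u,v,z):
    K=d["mtx"];x=cv2.undistortPoints(np.array([[[u,v]]],float),K,np.array([d["k1"],0,0,0,0.]))[0,0]
    T=d["extrinsics"];r=T[:3,:3]@np.array([x[0],-x[1],-1]);o=T[:3,3]
    return o+r*(z-o[2])/r[2]
def w2p(d,P):
    T=d["extrinsics"];c=T[:3,:3].T@(np.array(P,float)-T[:3,3]);x=np.array([c[0],-c[1]])/-c[2]
    x=x*(1+d["k1"]*(x@x));return d["mtx"][:2,:2]@x+d["mtx"][:2,2]
E
python3 - <<'E'
from h import *
d=get_image("top")
im=d["image"][145:305,220:465,::-1]
cv2.imwrite("pics/crop1.png",cv2.resize(im,None,fx=3.2,fy=3.2,interpolation=cv2.INTER_CUBIC))
for n,u,v,z in[("cornTL",236,152,15),("TR",458,159,15),("BR",452,299.5,15),("BL",228,291,15),("bowlrim",283,187,66),("L",258,188,40),("R",310,188,40),("switch",389.5,282,97),("stopL",238,265,51),("stopR",449,273,51)]:print(n,p2w(d,u,v,z).round(1))
E
```

```text
cornTL [777.  211.6  15. ]
TR [ 751.5 -353.9   15. ]
BR [ 397.2 -321.2   15. ]
BL [424.5 227.2  15. ]
bowlrim [671.4  87.7  66. ]
L [676.1 151.5  40. ]
R [674.4  23.1  40. ]
switch [ 438.9 -157.4   97. ]
stopL [485.4 197.   51. ]
stopR [ 460.2 -307.    51. ]
```

View pics/crop1.png

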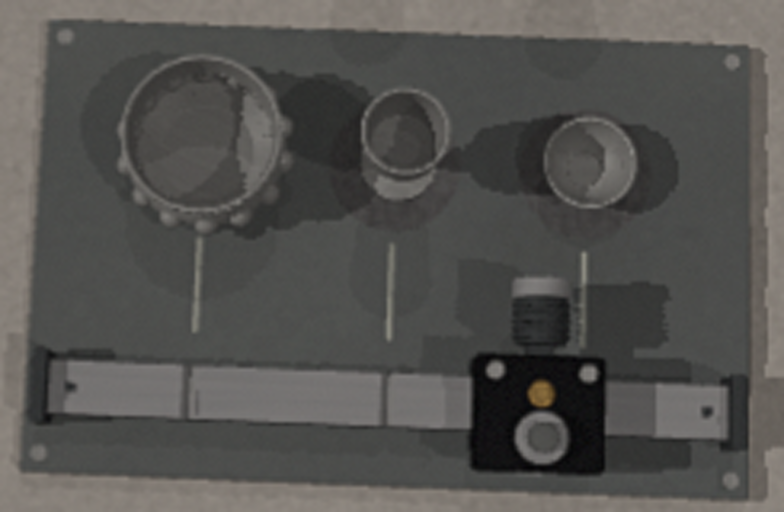

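The crop confirms it: the wide dish with bosses is at crop (202,135), and the notches show at crop (187,390) for c and (384,398) for b. The carriage is on the right with its lamp head pointing away from the robot. Next I'll fit the board pose.

```bash
cat >> h.py <<'E'
def B(p,P):
    c,s=np.cos(p[2]),np.sin(p[2]);return np.array([p[0]+c*P[0]-s*P[1],p[1]+s*P[0]+c*P[1],P[2]])
E
python3 - <<'E'
from h import *
from scipy.optimize import least_squares
d=get_image("top")
O=[((180,280,15),(48,20)),((180,-280,15),(750,45)),((-180,-280,15),(745,498)),((-180,280,15),(22,470)),
((-115,150,40),(187,390)),((-115,0,40),(384,398)),((-115,262,51),(39,385)),((-115,-262,51),(737,412))]
pix=lambda q:np.array([220+q[0]/3.2,145+q[1]/3.2])
f=lambda p:np.concatenate([w2p(d,B(p,P))-pix(q) for P,q in O])
r=least_squares(f,[590,-60,0.05],loss='soft_l1');p=r.x;print(p,r.fun.round(1))
np.save("board.npy",p)
inv=lambda w:(np.array([[np.cos(p[2]),np.sin(p[2])],[-np.sin(p[2]),np.cos(p[2])]])@(w[:2]-p[:2])).round(1)
for n,q,z in[("bowl rim",(202,134),66),("switch",(543,438),97),("plunger",(541,393),75),("blockTL",(474,354),75),("blockBR",(604,472),75),("blockTR",(605,358),75),("blockBL",(471,468),75),("lamp far",(541,279),68)]:
    w=p2w(d,*pix(q),z);print(n,w.round(1),inv(w))
for y in(-110,-165,0,150):print(y,B(p,(-115,y,75)),B(p,(-141,y,97)))
E
```

```text
[ 5.87036544e+02 -5.52005163e+01 -5.17613302e-02] [-0.4 -0.9 -0.2 -0.3  1.   0.7 -1.5  0.3  0.2  0.3  0.8  0.2 -0.6 -0.4
  0.3 -0.1]
bowl rim [671.7  87.4  66. ] [ 77.2 146.8]
switch [ 439.2 -157.9   97. ] [-142.3 -110.2]
plunger [ 472.8 -160.7   75. ] [-108.7 -111.2]
blockTL [ 502.  -112.4   75. ] [-82.  -61.6]
blockBR [ 414.8 -204.7   75. ] [-164.2 -158.2]
blockTR [ 497.8 -208.4   75. ] [ -81.2 -157.6]
blockBL [ 418.9 -108.2   75. ] [-165.1  -61.6]
lamp far [ 557.9 -164.3   68. ] [ -23.5 -110.5]
-110 [ 466.49936157 -159.10329597   75.        ] [ 440.53418385 -157.75810225   97.        ]
-165 [ 463.65375947 -214.02963344   75.        ] [ 437.68858176 -212.68443973   97.        ]
0 [472.19056575 -49.25062101  75.        ] [446.22538803 -47.90542729  97.        ]
150 [479.95129873 100.5484812   75.        ] [453.98612101 101.89367492  97.        ]
```

Emit:
servo_tool(
  rows=[
    [0,0,0,0,0,0,-6.5],
    [0,0,0,0,0,0,-6.5],
    [0,0,0,0,0,0,-6.5],
    [0,0,0,0,0,0,0],
  ],
)

```text
clock: 0.6
position: [239.1, 577.2, 212.4]
ee_rot: [1.0, -0.026, -0.0, 0.0]
contact_force: [0.2, 0.4, 0.1]
gripper_width: 28.5
```

```bash
cat >> h.py <<'E'
def togo(P):
    "shift in tool axes (cm) to board point P for the TCP"
    from scipy.spatial.transform import Rotation as R
    s=read_state();p=np.load("board.npy");w=B(p,P);M=R.from_quat(s["ee_rot"]).as_matrix()
    print("pos",s["position"].round(1),"x-axis deg",np.degrees(np.arctan2(M[1,0],M[0,0])).round(2),"z",M[:,2].round(3),"go cm",(M.T@(w-s["position"])/10).round(2),"F",s["contact_force"].round(1),"w",round(s["gripper_width"],1))
E
python3 -c "
from h import *
togo((-122,-205,180))"
```

```text
pos [239.1 577.2 212.4] x-axis deg -3.02 z [-0.    -0.001 -1.   ] go cm [25.89 81.83  3.28] F [0.2 0.4 0.1] w 28.5
```

Emit:
servo_tool(
  rows=[
    [0,1.4,4.4,0,0,0,0],
    [0,1.4,4.4,0,0,0,0],
    [0,1.4,4.4,0,0,0,0],
    [0,1.4,4.4,0,0,0,0],
    [0,1.4,4.4,0,0,0,0],
    [0,1.4,4.4,0,0,0,0],
    [0,1.4,4.4,0,0,0,0],
    [0,1.4,4.4,0,0,0,0],
    [0,1.4,4.4,0,0,0,0],
    [0,1.4,4.4,0,0,0,0],
    [0,1.4,4.4,0,0,0,0],
    [0,1.4,4.4,0,0,0,0],
  ],
)

```text
clock: 1.8
position: [379.3, 39.5, 213.1]
ee_rot: [1.0, -0.027, 0.001, -0.0]
contact_force: [1.0, 0.4, -0.5]
gripper_width: 0.1
```

Emit:
servo_tool(
  rows=[
    [0,1.3,4.15,0,0,0,0],
    [0,1.3,4.15,0,0,0,0],
    [0,1.3,4.15,0,0,0,0],
    [0,1.3,4.15,0,0,0,0],
    [0,1.3,4.15,0,0,0,0],
    [0,1.3,4.15,0,0,0,0],
    [0,1.3,4.15,0,0,0,0],
    [0,0,0,0,0,0,0],
    [0,0,0,0,0,0,0],
  ],
)

```text
clock: 2.7
position: [454.5, -254.3, 212.0]
ee_rot: [1.0, -0.028, -0.001, -0.0]
contact_force: [-0.3, 0.6, 0.6]
gripper_width: -0.2
```

```bash
python3 -c "
from h import *
togo((-122,-200,62))
d=get_image('wrist');cv2.imwrite('pics/w1.png',d['image'][:,:,::-1])"
```

```text
pos [ 454.5 -254.3  212. ] x-axis deg -3.25 z [-0.001  0.001 -1.   ] go cm [ 0.02 -0.56 15.  ] F [-0.3  0.6  0.6] w -0.2
```

View pics/w1.png

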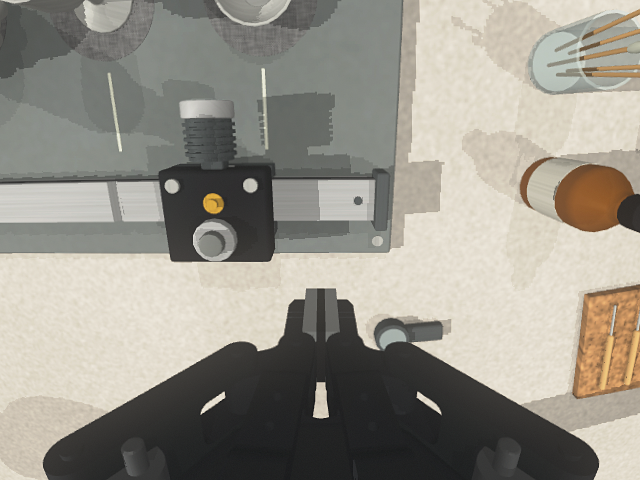

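The wrist view shows the carriage face at (270,210) and finger linkages that flare wide along the jaw axis. If I pushed jaw-first they could reach over the switch. I'll turn 90° so the flat sides of the fingertips push instead, and the linkage lies across the rail.

Emit:
servo_tool(
  rows=[
    [0,0,-0.5,0,0,0,-8],
    [0,0,0,0,0,0,-8],
    [0,0,0,0,0,0,-8],
    [0,0,0,0,0,0,-8],
    [0,0,0,0,0,0,-8],
    [0,0,0,0,0,0,-8],
    [0,0,0,0,0,0,-8],
    [0,0,0,0,0,0,-8],
    [0,0,0,0,0,0,-8],
    [0,0,0,0,0,0,-8],
    [0,0,0,0,0,0,-8],
    [0,0,0,0,0,0,-1.7],
  ],
)

```text
clock: 3.95
position: [457.6, -213.2, 210.7]
ee_rot: [0.741, 0.671, -0.019, 0.018]
contact_force: [-0.3, -0.0, -0.6]
gripper_width: -0.0
```

```bash
python3 -c "
from h import *
togo((-122,-195,62));print(read_state()['joints'].round(2))"
```

```text
pos [ 457.6 -213.2  210.7] x-axis deg 84.33 z [-0.003 -0.052 -0.999] go cm [-2.28  0.03 15.01] F [-0.3 -0.  -0.6] w -0.0
[-0.08  0.17 -0.32  0.06 -1.08  3.1 ]
```

Joint 6 hit its limit, so I'll go the other way round. The opposite finger side works just as well.

Emit:
servo_tool(
  rows=[
    [0,0,0,0,0,0,8.5],
    [0,0,0,0,0,0,8.5],
    [0,0,0,0,0,0,8.5],
    [0,0,0,0,0,0,8.5],
    [0,0,0,0,0,0,8.5],
    [0,0,0,0,0,0,8.5],
    [0,0,0,0,0,0,8.5],
    [0,0,0,0,0,0,8.5],
    [0,0,0,0,0,0,8.5],
    [0,0,0,0,0,0,8.5],
    [0,0,0,0,0,0,8.5],
    [0,0,0,0,0,0,8.5],
  ],
)

```text
clock: 5.15
position: [458.0, -214.9, 210.9]
ee_rot: [0.987, -0.159, 0.003, 0.025]
contact_force: [-0.5, -0.7, 0.2]
gripper_width: 0.1
```

Emit:
servo_tool(
  rows=[
    [0,0,0,0,0,0,8.5],
    [0,0,0,0,0,0,8.5],
    [0,0,0,0,0,0,8.5],
    [0,0,0,0,0,0,8.5],
    [0,0,0,0,0,0,8.5],
    [0,0,0,0,0,0,8.5],
    [0,0,0,0,0,0,8.5],
    [0,0,0,0,0,0,8.5],
    [0,0,0,0,0,0,7.3],
    [0,0,0,0,0,0,0],
  ],
)

```text
clock: 6.15
position: [458.1, -215.0, 210.9]
ee_rot: [-0.687, 0.726, -0.018, -0.019]
contact_force: [0.3, 0.8, -0.2]
gripper_width: 0.0
```

```bash
cat >> h.py <<'E'
def tilt():
    from scipy.spatial.transform import Rotation as R
    p=np.load("board.npy");s=read_state();c,sn=np.cos(p[2]),np.sin(p[2])
    x=np.array([sn,-c,0]);z=np.array([0,0,-1.]);T=np.c_[x,np.cross(z,x),z]
    M=R.from_quat(s["ee_rot"]).as_matrix();print("turn deg",np.degrees(R.from_matrix(M.T@T).as_rotvec()).round(2))
E
python3 -c "
from h import *
togo((-122,-195,62));tilt();print(read_state()['joints'].round(2))"
```

```text
pos [ 458.1 -215.   210.9] x-axis deg -93.18 z [-0.003 -0.051 -0.999] go cm [ 2.11  0.13 15.02] F [ 0.3  0.8 -0.2] w 0.0
turn deg [ 0.01 -2.93 -0.22]
[-0.08  0.17 -0.32  0.06 -1.08  0.  ]
```

Emit:
servo_tool(
  rows=[
    [0,0.7,0,0,0,-2.93,-0.22],
    [0,1.0,0,0,0,0,0],
    [0,1.0,0,0,0,0,0],
    [0,0,0,2,0,0,0],
    [0,0,0,3,0,0,0],
    [0,0,0,3,0,0,0],
    [0,0,0,1,0,0,0],
    [0,0,0,0,0,0,0],
    [0,0,0,0,0,0,0],
  ],
)

```text
clock: 7.05
position: [457.6, -243.3, 122.0]
ee_rot: [-0.689, 0.725, -0.001, -0.0]
contact_force: [0.3, 0.5, 0.2]
gripper_width: 0.2
```

```bash
python3 -c "
from h import *
togo((-122,-195,63));tilt();print(read_state()['joints'].round(2))
d=get_image('wrist');cv2.imwrite('pics/w2.png',d['image'][:,:,::-1])"
```

```text
pos [ 457.6 -243.3  122. ] x-axis deg -92.97 z [ 0.001 -0.001 -1.   ] go cm [0.04 0.25 5.9 ] F [0.3 0.5 0.2] w 0.2
turn deg [-0.05 -0.08 -0.  ]
[-0.17  0.29 -0.38  0.   -0.9   0.12]
```

View pics/w2.png

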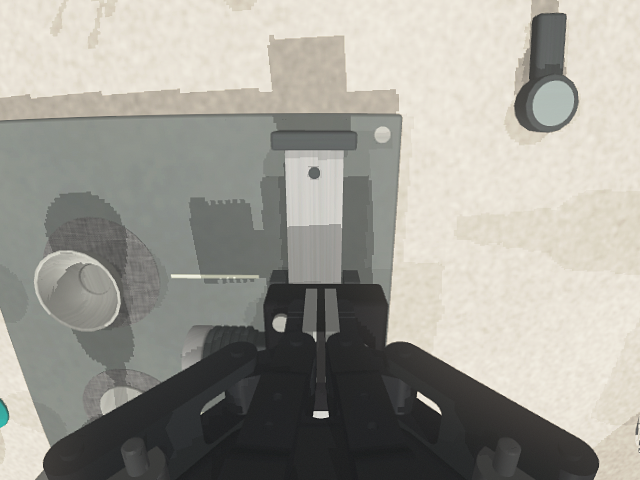

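The wrist view shows the carriage's end face edge at row 285 and the rail with its end stop at row 140. I'll check that edge numerically before going down.

```bash
python3 -c "
from h import *
p=np.load('board.npy');d=get_image('wrist')
for u,v,z in [(270,286,75),(384,286,75),(315,131,51),(320,288,111)]:
  w=p2w(d,u,v,z);c,s=np.cos(p[2]),np.sin(p[2]);q=w[:2]-p[:2];print(w.round(1),round(c*q[0]+s*q[1],1),round(-s*q[0]+c*q[1],1))"
```

```text
[ 492.6 -221.4   75. ] -85.7 -170.9
[ 416.9 -217.5   75. ] -161.5 -170.9
[ 457.5 -318.    51. ] -115.7 -269.1
[ 458.5 -236.3  111. ] -119.0 -187.5
```

```bash
python3 -c "
from h import *
p=np.load('board.npy');d=get_image('wrist');print(d['extrinsics'].round(3))
for P in [(-80,-158,75),(-80,-158,42),(-166,-158,75),(-166,-158,42),(-122,-206,111),(-122,-195,111),(-122,-184,111),(-122,-206,140),(-115,-268,51),(-135,-256,40),(-119.7,-195,111)]: print(P,w2p(d,B(p,P)).round(0))"
```

```text
[[-9.99000e-01 -4.90000e-02 -1.70000e-02  4.53485e+02]
 [ 5.20000e-02 -9.48000e-01 -3.13000e-01 -3.23372e+02]
 [-1.00000e-03 -3.14000e-01  9.50000e-01  2.84922e+02]
 [ 0.00000e+00  0.00000e+00  0.00000e+00  1.00000e+00]]
(-80, -158, 75) [263. 303.]
(-80, -158, 42) [269. 282.]
(-166, -158, 75) [390. 303.]
(-166, -158, 42) [382. 282.]
(-122, -206, 111) [326. 257.]
(-122, -195, 111) [325. 275.]
(-122, -184, 111) [325. 294.]
(-122, -206, 140) [326. 280.]
(-115, -268, 51) [314. 133.]
(-135, -256, 40) [344. 150.]
(-119.7, -195, 111) [321. 275.]
```

The block edge agrees to about 2 mm. I'll go down to TCP z = 58 (tip about 47, above the 40 mm rail) and approach slowly. Board +y is tool −x.

Emit:
servo_tool(
  rows=[
    [0,0,0.2,2,0,0,0],
    [0,0,0,2,0,0,0],
    [0,0,0,1.4,0,0,0],
    [0,0,0,1,0,0,0],
    [0,0,0,0,0,0,0],
    [0,0,0,0,0,0,0],
  ],
)

```text
clock: 7.8
position: [455.3, -243.0, 57.6]
ee_rot: [-0.688, 0.725, -0.0, -0.0]
contact_force: [-0.3, 0.1, 0.9]
gripper_width: 0.3
```

Emit:
servo_tool(
  rows=[
    [0,-0.4,0,0,0,0,0],
    [0,-0.4,0,0,0,0,0],
    [0,-0.4,0,0,0,0,0],
    [0,-0.4,0,0,0,0,0],
    [0,-0.4,0,0,0,0,0],
    [0,-0.4,0,0,0,0,0],
    [0,-0.4,0,0,0,0,0],
    [0,-0.4,0,0,0,0,0],
    [0,-0.4,0,0,0,0,0],
  ],
)

```text
clock: 8.7
position: [456.6, -206.5, 56.9]
ee_rot: [-0.688, 0.725, 0.0, -0.0]
contact_force: [0.5, 0.3, -0.2]
gripper_width: 0.5
```

```bash
python3 -c "
from h import *
togo((-122,102,58))
d=get_image('scene');cv2.imwrite('pics/s2.png',cv2.resize(d['image'][200:360,150:400,::-1],None,fx=3,fy=3))"
```

```text
pos [ 456.6 -206.5   56.9] x-axis deg -93.02 z [-0.001 -0.    -1.   ] go cm [-2.598e+01 -2.000e-02 -1.200e-01] F [ 0.5  0.3 -0.2] w 0.5
```

View pics/s2.png

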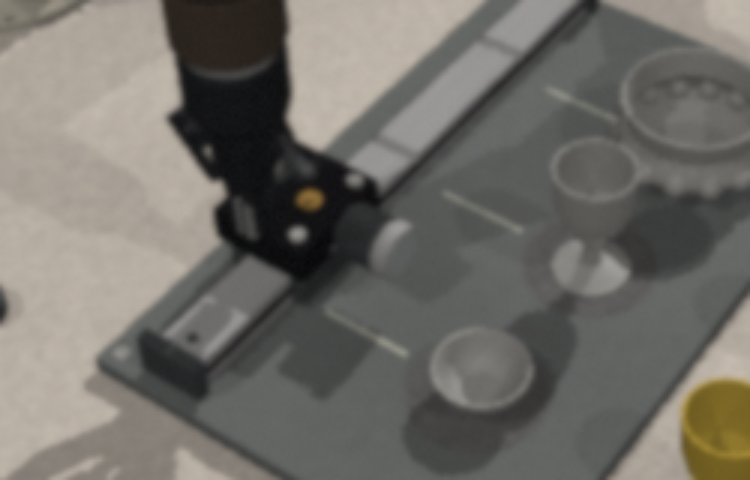

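```bash
python3 -c "
from h import *
p=np.load('board.npy');d=get_image('scene')
c=lambda W:((w2p(d,W)-[150,200])*3).round(0)
s=read_state()['position']
print('tip',c(s-[0,0,11]),'tcp',c(s), c(s+[0,0,30]))
for P in[(-80,-158,75),(-80,-158,42),(-166,-158,75),(-166,-158,42),(-109,-110,80),(-141,-110,97),(-80,-62,75)]:print(P,c(B(p,P)))"
```

```text
tip [260. 255.] tcp [259. 245.] [255. 216.]
(-80, -158, 75) [301. 252.]
(-80, -158, 42) [305. 283.]
(-166, -158, 75) [211. 204.]
(-166, -158, 42) [216. 235.]
(-109, -110, 80) [311. 192.]
(-141, -110, 97) [276. 159.]
(-80, -62, 75) [382. 175.]
```

The finger stands right in front of the end face and clear of the lamp, as projected. I'll push on.

Emit:
servo_tool(
  rows=[
    [0,-0.3,0,-0.1,0,0,0],
    [0,-0.3,0,0,0,0,0],
    [0,-0.3,0,0,0,0,0],
    [0,-0.3,0,0,0,0,0],
    [0,-0.3,0,0,0,0,0],
    [0,-0.3,0,0,0,0,0],
  ],
)

```text
clock: 9.4
position: [457.5, -188.6, 57.9]
ee_rot: [-0.688, 0.725, 0.0, -0.0]
contact_force: [-0.0, -0.1, -0.4]
gripper_width: 0.2
```

Emit:
servo_tool(
  rows=[
    [0,-0.3,0,0,0,0,0],
    [0,-0.3,0,0,0,0,0],
    [0,-0.3,0,0,0,0,0],
    [0,-0.3,0,0,0,0,0],
    [0,-0.3,0,0,0,0,0],
    [0,-0.3,0,0,0,0,0],
  ],
)

```text
clock: 10.0
position: [458.6, -170.7, 58.0]
ee_rot: [-0.688, 0.726, 0.0, -0.0]
contact_force: [0.0, -3.0, 0.1]
gripper_width: 0.2
```

Contact at −3 N, sliding. I'll keep pushing through notch b.

Emit:
servo_tool(
  rows=[
    [0,-0.5,0,0,0,0,0],
    [0,-0.5,0,0,0,0,0],
    [0,-0.5,0,0,0,0,0],
    [0,-0.5,0,0,0,0,0],
    [0,-0.5,0,0,0,0,0],
    [0,-0.5,0,0,0,0,0],
    [0,-0.5,0,0,0,0,0],
    [0,-0.5,0,0,0,0,0],
  ],
)

```text
clock: 10.8
position: [460.6, -130.5, 57.9]
ee_rot: [-0.688, 0.725, 0.0, -0.0]
contact_force: [1.4, -4.6, 0.5]
gripper_width: 0.0
```

Emit:
servo_tool(
  rows=[
    [0,-0.4,0,0,0,0,0],
    [0,-0.4,0,0,0,0,0],
    [0,-0.4,0,0,0,0,0],
    [0,-0.4,0,0,0,0,0],
    [0,-0.4,0,0,0,0,0],
    [0,-0.4,0,0,0,0,0],
  ],
)

```text
clock: 11.4
position: [461.8, -106.6, 57.9]
ee_rot: [-0.688, 0.726, 0.0, -0.0]
contact_force: [1.4, -2.9, 1.2]
gripper_width: 0.0
```

```bash
python3 -c "
from h import *
togo((-122,60,58));tilt()
d=get_image('top');cv2.imwrite('pics/t2.png',cv2.resize(d['image'][145:305,220:465,::-1],None,fx=3.2,fy=3.2))"
```

```text
pos [ 461.8 -106.6   57.9] x-axis deg -93.02 z [-0.001 -0.    -1.   ] go cm [-1.178e+01 -2.000e-02 -1.000e-02] F [ 1.4 -2.9  1.2] w 0.0
turn deg [ 0.04 -0.02 -0.06]
```

View pics/t2.png

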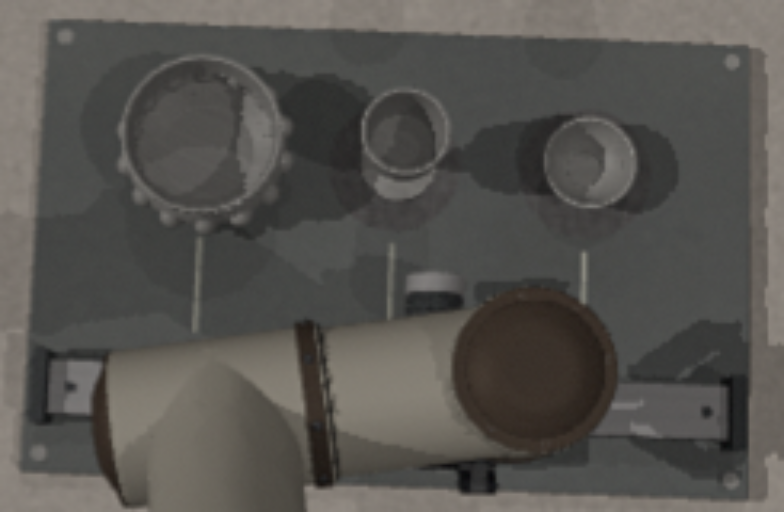

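The lamp's position puts the carriage at about −31 mm while the TCP is at −58 mm. So the finger is not on the end face: it's past it, probably above the block and against the switch collar. The tip stands higher than I assumed, so I'm backing off now to look.

Emit:
servo_tool(
  rows=[
    [0,1,0,0,0,0,0],
    [0,2,0,0,0,0,0],
    [0,3,0,0,0,0,0],
    [0,3,0,0,0,0,0],
    [0,0,0,0,0,0,0],
    [0,0,0,0,0,0,0],
  ],
)

```text
clock: 12.05
position: [456.3, -197.4, 57.4]
ee_rot: [-0.687, 0.726, 0.001, -0.001]
contact_force: [0.6, -0.0, -1.0]
gripper_width: -0.1
```

```bash
python3 -c "
from h import *
togo((-122,60,58));p=np.load('board.npy')
d=get_image('scene');cv2.imwrite('pics/s3.png',cv2.resize(d['image'][170:330,150:400,::-1],None,fx=3.2,fy=3.2,interpolation=cv2.INTER_CUBIC))
c=lambda W:((w2p(d,W)-[150,170])*3.2).round(0)
s=read_state()['position']
print('tip',c(s-[0,0,11]),'tcp',c(s), '+20',c(s+[0,0,20]))
for P in[(-80,-79,75),(-80,-79,42),(-166,-79,75),(-166,-79,42),(-109,-31,80),(-141,-31,97)]:print(P,c(B(p,P)))"
```

```text
pos [ 456.3 -197.4   57.4] x-axis deg -93.15 z [-0.002  0.    -1.   ] go cm [-20.87  -0.05  -0.05] F [ 0.6 -0.  -1. ] w -0.1
tip [285. 359.] tcp [284. 348.] +20 [281. 328.]
(-80, -79, 75) [393. 296.]
(-80, -79, 42) [395. 329.]
(-166, -79, 75) [298. 249.]
(-166, -79, 42) [302. 282.]
(-109, -31, 80) [401. 236.]
(-141, -31, 97) [364. 202.]
```

View pics/s3.png

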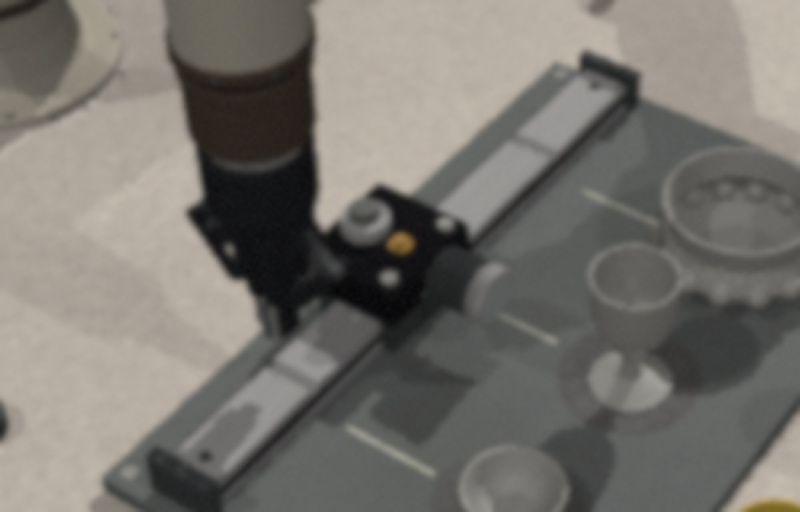

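The carriage, brass stem and switch now match their predicted positions with the carriage at about −31 mm. The finger tip shows at (288,333), about 35 mm higher than the stated geometry predicts, and the wrist view agrees. So I need to go about 28 mm lower, in small steps with force checks.

Emit:
servo_tool(
  rows=[
    [0,0,0,0.3,0,0,0],
    [0,0,0,0.3,0,0,0],
    [0,0,0,0.3,0,0,0],
    [0,0,0,0,0,0,0],
  ],
)

```text
clock: 12.5
position: [456.7, -196.3, 48.3]
ee_rot: [-0.688, 0.725, 0.001, -0.001]
contact_force: [-0.1, -0.5, 0.2]
gripper_width: -0.0
```

Emit:
servo_tool(
  rows=[
    [0,0,0,0.3,0,0,0],
    [0,0,0,0.3,0,0,0],
    [0,0,0,0.3,0,0,0],
    [0,0,0,0,0,0,0],
  ],
)

```text
clock: 12.9
position: [456.7, -196.8, 39.4]
ee_rot: [-0.688, 0.726, 0.001, -0.001]
contact_force: [0.1, 0.1, 0.0]
gripper_width: -0.1
```

Emit:
servo_tool(
  rows=[
    [0,0,0,0.3,0,0,0],
    [0,0,0,0.3,0,0,0],
    [0,0,0,0.2,0,0,0],
    [0,0,0,0,0,0,0],
    [0,0,0,0,0,0,0],
  ],
)

```text
clock: 13.4
position: [457.0, -196.8, 31.9]
ee_rot: [-0.688, 0.726, 0.0, -0.0]
contact_force: [-0.1, -0.2, 0.2]
gripper_width: 0.0
```

```bash
python3 -c "
from h import *
togo((-122,60,58));s=read_state()['position']
d=get_image('scene');cv2.imwrite('pics/s4.png',cv2.resize(d['image'][200:320,170:320,::-1],None,fx=5,fy=5,interpolation=cv2.INTER_CUBIC))
c=lambda W:((w2p(d,W)-[170,200])*5).round(0)
for z in (30,40,50,60,70,80):print(z,c([s[0],s[1],z]))"
```

```text
pos [ 457.  -196.8   31.9] x-axis deg -93.02 z [-0.001 -0.    -1.   ] go cm [-20.82  -0.03  -2.62] F [-0.1 -0.2  0.2] w 0.0
30 [351. 436.]
40 [348. 421.]
50 [346. 406.]
60 [344. 390.]
70 [342. 375.]
80 [340. 359.]
```

View pics/s4.png

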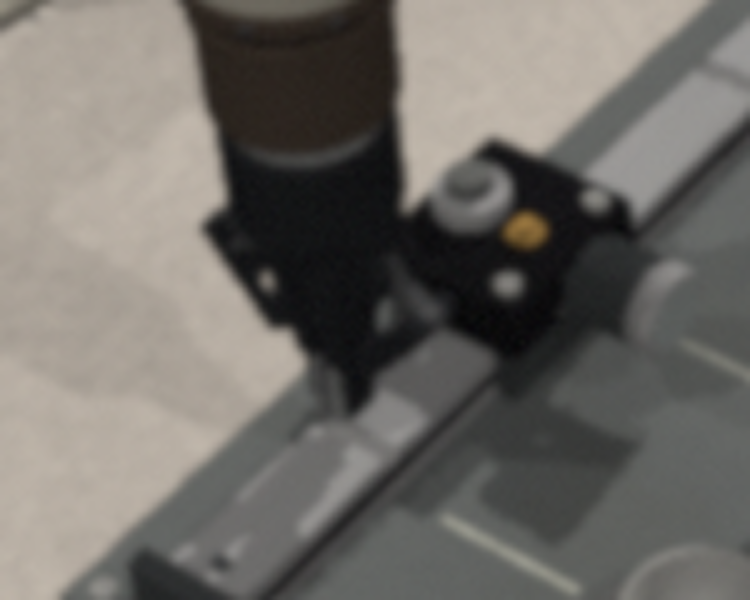

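There was no contact down to TCP z = 32, and the tip, at (335,415), is about 50 mm above the bench just over the rail. That confirms the offset: it's now level with the end face. I'll approach again.

Emit:
servo_tool(
  rows=[
    [0,-0.4,0,0,0,0,0],
    [0,-0.4,0,0,0,0,0],
    [0,-0.4,0,0,0,0,0],
    [0,-0.4,0,0,0,0,0],
    [0,-0.4,0,0,0,0,0],
    [0,-0.4,0,0,0,0,0],
    [0,-0.4,0,0,0,0,0],
    [0,-0.4,0,0,0,0,0],
    [0,-0.4,0,0,0,0,0],
    [0,-0.4,0,0,0,0,0],
    [0,-0.4,0,0,0,0,0],
  ],
)

```text
clock: 14.55
position: [459.4, -152.6, 31.9]
ee_rot: [-0.688, 0.725, 0.0, -0.0]
contact_force: [0.2, 0.3, -0.6]
gripper_width: -0.2
```

Emit:
servo_tool(
  rows=[
    [0,-0.3,0,0,0,0,0],
    [0,-0.3,0,0,0,0,0],
    [0,-0.3,0,0,0,0,0],
    [0,-0.3,0,0,0,0,0],
    [0,-0.3,0,0,0,0,0],
    [0,-0.3,0,0,0,0,0],
  ],
)

```text
clock: 15.15
position: [460.3, -135.0, 31.9]
ee_rot: [-0.688, 0.725, 0.0, -0.001]
contact_force: [-0.3, -3.2, -0.6]
gripper_width: 0.2
```

```bash
python3 -c "
from h import *
togo((-122,60,32))"
```

```text
pos [ 460.3 -135.    31.9] x-axis deg -93.02 z [-0.001 -0.001 -1.   ] go cm [-14.63  -0.03  -0.02] F [-0.3 -3.2 -0.6] w 0.2
```

Emit:
servo_tool(
  rows=[
    [0,-0.4,0,0,0,0,0],
    [0,-0.4,0,0,0,0,0],
    [0,-0.4,0,0,0,0,0],
    [0,-0.4,0,0,0,0,0],
    [0,-0.4,0,0,0,0,0],
    [0,-0.4,0,0,0,0,0],
  ],
)

```text
clock: 15.75
position: [461.6, -110.3, 31.9]
ee_rot: [-0.688, 0.726, 0.0, -0.0]
contact_force: [-0.3, 0.2, 0.2]
gripper_width: -0.2
```

Emit:
servo_tool(
  rows=[
    [0,-0.2,0,0,0,0,0],
    [0,-0.2,0,0,0,0,0],
  ],
)

```text
clock: 15.95
position: [461.7, -107.5, 31.9]
ee_rot: [-0.688, 0.725, -0.0, -0.001]
contact_force: [1.1, -7.8, -1.8]
gripper_width: -0.4
```

Emit:
servo_tool(
  rows=[
    [0,-0.2,0,0,0,0,0],
    [0,-0.1,0,0,0,0,0],
  ],
)

```text
clock: 16.15
position: [461.9, -104.3, 31.9]
ee_rot: [-0.688, 0.725, 0.0, -0.001]
contact_force: [0.0, -3.9, -0.7]
gripper_width: -0.2
```

Emit:
servo_tool(
  rows=[
    [0,-0.2,0,0,0,0,0],
    [0,-0.1,0,0,0,0,0],
  ],
)

```text
clock: 16.35
position: [462.1, -100.7, 31.9]
ee_rot: [-0.688, 0.725, 0.0, -0.0]
contact_force: [0.8, -2.3, -0.6]
gripper_width: 0.1
```

Emit:
servo_tool(
  rows=[
    [0,-0.2,0,0,0,0,0],
    [0,-0.2,0,0,0,0,0],
  ],
)

```text
clock: 16.55
position: [462.3, -96.7, 31.9]
ee_rot: [-0.688, 0.725, 0.0, -0.0]
contact_force: [0.1, -2.9, -1.4]
gripper_width: -0.1
```

```bash
python3 -c "
from h import *
togo((-122,60,32))"
```

```text
pos [462.3 -96.7  31.9] x-axis deg -93.02 z [-0.001 -0.    -1.   ] go cm [-10.79  -0.03  -0.02] F [ 0.1 -2.9 -1.4] w -0.1
```

Notch b was felt at TCP y ≈ −109.5: zero force, then a 7.8 N peak. Notch c should therefore come at TCP y ≈ +40.

Emit:
servo_tool(
  rows=[
    [0,-0.5,0,0,0,0,0],
    [0,-0.5,0,0,0,0,0],
    [0,-0.5,0,0,0,0,0],
    [0,-0.5,0,0,0,0,0],
    [0,-0.5,0,0,0,0,0],
    [0,-0.5,0,0,0,0,0],
    [0,-0.5,0,0,0,0,0],
    [0,-0.5,0,0,0,0,0],
    [0,-0.5,0,0,0,0,0],
    [0,-0.5,0,0,0,0,0],
    [0,-0.5,0,0,0,0,0],
    [0,-0.5,0,0,0,0,0],
  ],
)

```text
clock: 17.75
position: [465.5, -36.7, 31.9]
ee_rot: [-0.688, 0.725, 0.0, -0.0]
contact_force: [0.9, -4.4, -0.0]
gripper_width: 0.0
```

Emit:
servo_tool(
  rows=[
    [0,-0.5,0,0,0,0,0],
    [0,-0.5,0,0,0,0,0],
    [0,-0.5,0,0,0,0,0],
    [0,-0.5,0,0,0,0,0],
    [0,-0.5,0,0,0,0,0],
    [0,-0.5,0,0,0,0,0],
    [0,-0.5,0,0,0,0,0],
    [0,-0.5,0,0,0,0,0],
    [0,-0.5,0,0,0,0,0],
    [0,-0.5,0,0,0,0,0],
    [0,-0.5,0,0,0,0,0],
    [0,-0.2,0,0,0,0,0],
  ],
)

```text
clock: 18.95
position: [468.5, 20.5, 31.8]
ee_rot: [-0.688, 0.725, 0.0, -0.0]
contact_force: [-0.3, -3.0, 1.0]
gripper_width: 0.2
```

Emit:
servo_tool(
  rows=[
    [0,-0.2,0,0,0,0,0],
    [0,-0.2,0,0,0,0,0],
    [0,-0.2,0,0,0,0,0],
    [0,-0.2,0,0,0,0,0],
  ],
)

```text
clock: 19.35
position: [468.9, 28.0, 31.9]
ee_rot: [-0.688, 0.726, 0.0, -0.0]
contact_force: [-0.2, -3.3, 1.2]
gripper_width: 0.2
```

```bash
python3 -c "
from h import *
togo((-122,89.5,32))"
```

```text
pos [468.9  28.   31.9] x-axis deg -93.03 z [-0.001 -0.    -1.   ] go cm [-1.26 -0.02 -0.01] F [-0.2 -3.3  1.2] w 0.2
```

Emit:
servo_tool(
  rows=[
    [0,-0.2,0,0,0,0,0],
    [0,-0.2,0,0,0,0,0],
    [0,-0.1,0,0,0,0,0],
    [0,-0.1,0,0,0,0,0],
  ],
)

```text
clock: 19.75
position: [469.3, 34.1, 31.8]
ee_rot: [-0.688, 0.725, 0.0, -0.0]
contact_force: [0.1, -0.4, 0.4]
gripper_width: -0.3
```

Emit:
servo_tool(
  rows=[
    [0,-0.1,0,0,0,0,0],
    [0,-0.1,0,0,0,0,0],
  ],
)

```text
clock: 19.95
position: [469.4, 36.2, 31.8]
ee_rot: [-0.688, 0.726, 0.0, -0.0]
contact_force: [-0.7, 1.0, 0.4]
gripper_width: 0.1
```

Emit:
servo_tool(
  rows=[
    [0,-0.1,0,0,0,0,0],
  ],
)

```text
clock: 20.05
position: [469.4, 37.1, 31.8]
ee_rot: [-0.688, 0.725, 0.0, -0.0]
contact_force: [-0.2, 0.3, 0.9]
gripper_width: 0.3
```

The force fell to nothing at TCP y ≈ 34–37, so the carriage has been drawn into notch c. I'll back off, rise and go above the switch.

Emit:
servo_tool(
  rows=[
    [0,0.5,0,0,0,0,0],
    [0,1.5,0,0,0,0,0],
    [0,1,0,-1,0,0,0],
    [0,0,0,-3,0,0,0],
    [0,0,0,-4,0,0,0],
    [0,0,0,-1,0,0,0],
    [0,0,0,0,0,0,0],
    [0,0,0,0,0,0,0],
  ],
)

```text
clock: 20.85
position: [467.1, 6.6, 121.4]
ee_rot: [-0.688, 0.726, 0.001, -0.001]
contact_force: [0.2, -0.3, 0.1]
gripper_width: 0.1
```

```bash
python3 -c "
from h import *
togo((-141,150,100));tilt();p=np.load('board.npy')
d=get_image('wrist');cv2.imwrite('pics/w3.png',d['image'][:,:,::-1])
for P in[(-141,150,97),(-109,150,78),(-80,102,75),(-80,102,42),(-166,102,42),(-115,0,40)]:print(P,w2p(d,B(p,P)).round(0))
d=get_image('scene')
for P in[(-141,150,97),(-109,150,78)]:print(P,w2p(d,B(p,P)).round(0))
cv2.imwrite('pics/s5.png',cv2.resize(d['image'][150:290,220:420,::-1],None,fx=4,fy=4,interpolation=cv2.INTER_CUBIC))"
```

```text
pos [467.1   6.6 121.4] x-axis deg -93.06 z [-0.002 -0.    -1.   ] go cm [-9.45  1.82  2.15] F [ 0.2 -0.3  0.1] w 0.1
turn deg [ 0.1  -0.01 -0.1 ]
(-141, 150, 97) [347. 396.]
(-109, 150, 78) [301. 377.]
(-80, 102, 75) [258. 317.]
(-80, 102, 42) [265. 294.]
(-166, 102, 42) [376. 294.]
(-115, 0, 40) [308. 159.]
(-141, 150, 97) [308. 193.]
(-109, 150, 78) [319. 204.]
```

View pics/s5.png

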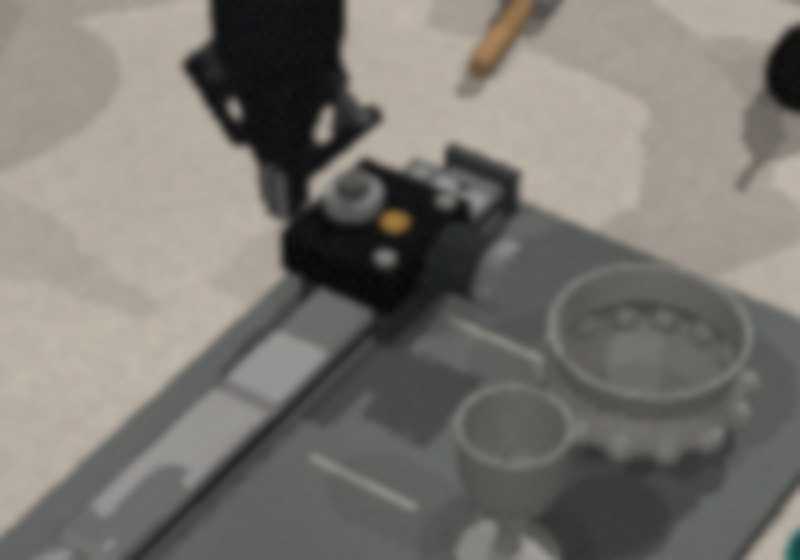

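The brass stem at crop (395,222) matches the prediction for the carriage in notch c, and the switch is at crop (353,186). I'll move over the switch.

Emit:
servo_tool(
  rows=[
    [0,-3.2,0.6,0,0,0,0],
    [0,-3.2,0.6,0,0,0,0],
    [0,-3.05,0.6,0,0,0,0],
    [0,0,0,1.5,0,0,0],
    [0,0,0,1.0,0,0,0],
    [0,0,0,0.5,0,0,0],
    [0,0,0,0,0,0,0],
    [0,0,0,0,0,0,0],
  ],
)

```text
clock: 21.75
position: [455.0, 101.7, 91.7]
ee_rot: [-0.688, 0.726, 0.0, -0.001]
contact_force: [-0.4, -0.1, 0.8]
gripper_width: 0.1
```

```bash
python3 -c "
from h import *
togo((-141,150,76))
d=get_image('scene')
cv2.imwrite('pics/s6.png',cv2.resize(d['image'][140:240,240:365,::-1],None,fx=6,fy=6,interpolation=cv2.INTER_CUBIC))
s=read_state()['position']
for z in(97,105,110,120):print(z,((w2p(d,[s[0],s[1],z])-[240,140])*6).round(0))"
```

```text
pos [455.  101.7  91.7] x-axis deg -93.07 z [-0.001 -0.001 -1.   ] go cm [-0.01  0.1   1.57] F [-0.4 -0.1  0.8] w 0.1
97 [413. 320.]
105 [413. 304.]
110 [412. 295.]
120 [412. 276.]
```

View pics/s6.png

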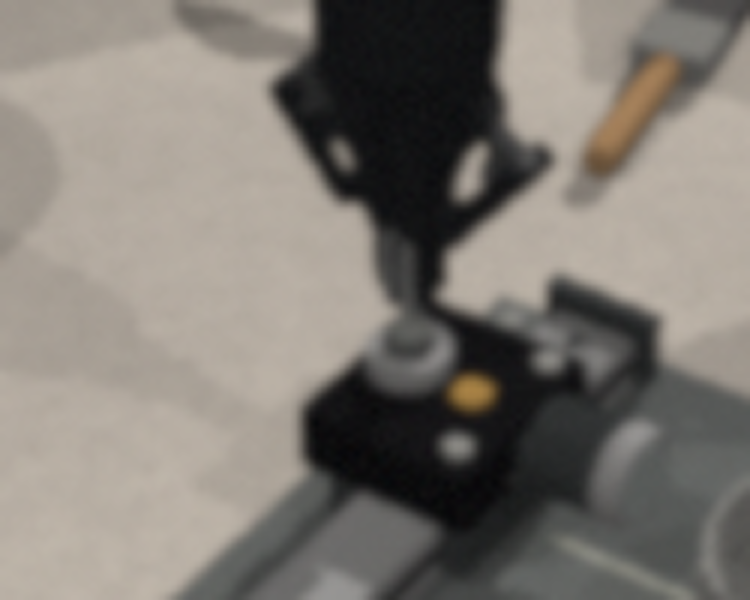

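The tip at (410,305) is right above the button at (410,340), with a gap of about 15 mm. I'll go down watching the force.

Emit:
servo_tool(
  rows=[
    [0,0,0.1,0.3,0,0,0],
    [0,0,0,0.3,0,0,0],
    [0,0,0,0.3,0,0,0],
    [0,0,0,0.1,0,0,0],
  ],
)

```text
clock: 22.2
position: [453.6, 102.1, 81.5]
ee_rot: [-0.688, 0.726, 0.0, -0.001]
contact_force: [-0.0, 0.8, -0.8]
gripper_width: 0.2
```

Emit:
servo_tool(
  rows=[
    [0,0,0,0.2,0,0,0],
    [0,0,0,0.2,0,0,0],
  ],
)

```text
clock: 22.4
position: [453.9, 102.3, 77.8]
ee_rot: [-0.688, 0.725, 0.0, -0.0]
contact_force: [-0.8, 0.2, 2.0]
gripper_width: -0.1
```

Emit:
servo_tool(
  rows=[
    [0,0,0,0.1,0,0,0],
    [0,0,0,0.1,0,0,0],
  ],
)

```text
clock: 22.6
position: [453.9, 102.3, 76.0]
ee_rot: [-0.688, 0.725, 0.0, -0.0]
contact_force: [-0.3, -0.7, 2.5]
gripper_width: -0.0
```

Contact at about z = 78 (2–2.5 N). I'll keep pressing.

Emit:
servo_tool(
  rows=[
    [0,0,0,0.1,0,0,0],
    [0,0,0,0.1,0,0,0],
  ],
)

```text
clock: 22.8
position: [453.9, 102.3, 74.0]
ee_rot: [-0.688, 0.725, 0.0, -0.0]
contact_force: [-1.1, -0.0, 3.9]
gripper_width: -0.1
```

Emit:
servo_tool(
  rows=[
    [0,0,0,0.1,0,0,0],
    [0,0,0,0.1,0,0,0],
  ],
)

```text
clock: 23.0
position: [454.0, 102.3, 72.3]
ee_rot: [-0.688, 0.725, 0.0, -0.0]
contact_force: [-4.6, -0.1, 14.2]
gripper_width: -0.1
```

Emit:
servo_tool(
  rows=[
    [0,0,0,0.1,0,0,0],
  ],
)

```text
clock: 23.1
position: [454.1, 102.3, 72.2]
ee_rot: [-0.689, 0.725, -0.0, -0.0]
contact_force: [-6.5, 0.7, 20.5]
gripper_width: 0.1
```

The force rose with the spring over about 6 mm, then met a hard stop, so the switch is fully down. I'll lift straight up and check.

Emit:
servo_tool(
  rows=[
    [0,0,0,-0.3,0,0,0],
    [0,0,0,-0.5,0,0,0],
    [0,0,0,-1,0,0,0],
    [0,0,0,-3,0,0,0],
    [0,0,0,-4,0,0,0],
    [0,4,0,-1,0,0,0],
    [0,4.5,0,0,0,0,0],
    [0,4.5,0,0,0,0,0],
    [0,4.5,0,0,0,0,0],
    [0,0,0,0,0,0,0],
    [0,0,0,0,0,0,0],
  ],
)

```text
clock: 24.2
position: [444.4, -73.5, 168.9]
ee_rot: [-0.687, 0.726, 0.0, -0.0]
contact_force: [0.6, 1.0, 0.2]
gripper_width: 0.0
```

```bash
python3 -c "
from h import *
togo((-141,150,76));p=np.load('board.npy')
d=get_image('scene')
cv2.imwrite('pics/s7.png',cv2.resize(d['image'][150:270,240:400,::-1],None,fx=5,fy=5,interpolation=cv2.INTER_CUBIC))
for P in[(-141,150,97),(-109,150,78)]:print(P,((w2p(d,B(p,P))-[240,150])*5).round(0))
hsv=cv2.cvtColor(d['image'],cv2.COLOR_RGB2HSV)[150:270,240:400]
m=cv2.inRange(hsv,(12,120,90),(30,255,255));yy,xx=np.nonzero(m);print('brass',xx.mean()*5,yy.mean()*5,len(xx))"
```

```text
pos [444.4 -73.5 168.9] x-axis deg -93.18 z [-0.001 -0.    -1.   ] go cm [-1.756e+01  1.000e-02  9.290e+00] F [0.6 1.  0.2] w 0.0
(-141, 150, 97) [342. 216.]
(-109, 150, 78) [395. 268.]
brass 391.0606060606061 274.6969696969697 33
```

View pics/s7.png

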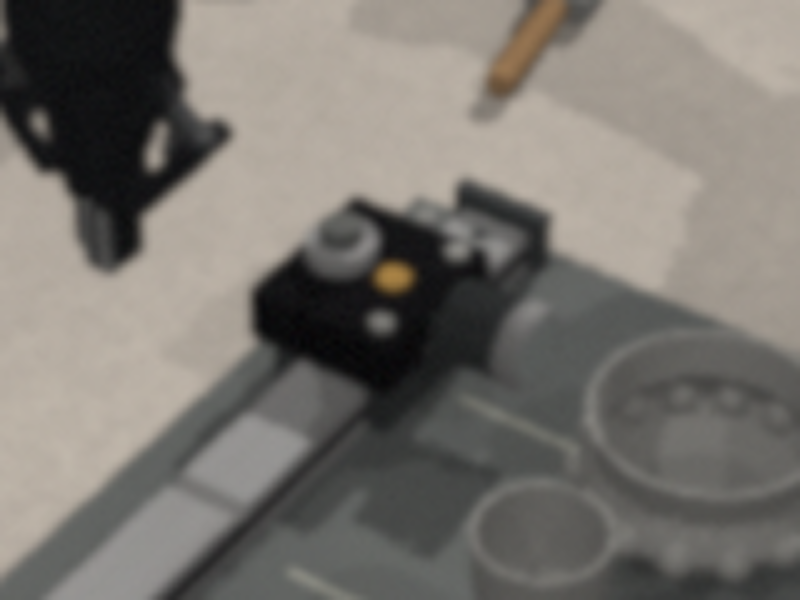

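The carriage hasn't moved (stem at crop (391,275), within about 1 px of its place before the press), the switch is up, the silver is undisturbed and the arm is clear. Handing in.

```bash
python3 -c "
from bench import *
print(job_done())"
```

```text
the job is handed in; nothing more can be done
None
```

I pushed the lamp carriage through notch b into notch c, the stop facing the embossed bowl. I then pressed the switch fully down, let it come back up, and handed the job in at about 24 s. No verdict was reported.

**Last checks:**
- **Carriage:** the push fell to nothing at notch c. The brass stem is within about 1 px of where it was before the press and within about 1.5 px of its predicted place.
- **Plunger:** I did not measure its drop directly. That it is in the notch rests on the push falling away.
- **Switch:** the force rose over about 6 mm and then met a hard stop, pressed to about 20 N. Afterwards the button looked up.
- **Scene:** the bowl and goblet looked undisturbed in the last picture, the arm was clear, and the force read about 0.

**What went wrong or disagreed:**
- **Finger height:** the shut fingertips stood about 30 mm higher than the stated tool geometry.
- **First push:** because of that, the first push passed over the end face and moved the carriage about 80 mm by something on its top, most likely the switch collar. The force readings stayed under 5 N. I saw no sign that the lamp head was touched, but I can't rule it out. I backed off, lowered the tool about 26 mm and did the rest of the push on the end face.
- **Wrist turn:** one turn ran joint 6 up to its limit at 3.1 rad, so I turned the other way.

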